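# Find the case that rattles and hold it out

### The job

One of the three identical sealed cases in the rack has a steel ball loose inside; the others are packed tight. Pick them up one at a time and shake each end to end a few times to find the one that rattles, setting any quiet one back flat in a bay of the rack, and leave everything else on the bench where it is. Then hold the rattling case out level and still, about 20 cm above the middle of the green hand-over mat, and finish while still holding it there.

Things in the scene. Friction and masses are not known exactly. Their poses are not given: they have to be found in the camera images.
- bay_a (a point): centre of one outer bay (rack +y), on top of the plate, axes as the rack's (z up). In each bay stands one sealed case, all alike: white, black seam, blue lid, 130 (along the rack's x) x 60 (along its y) x 50 mm high, steel latches on the short ends, rigid, 0.34 to 0.46 kg. The centre of its underside is within 2 mm of the bay's centre. Grip it across the 60 mm, at mid-length and about mid-height
- bay_b (a point): centre of the middle bay, likewise. Any bay may hold the rattling case: inside, a 33 mm, 0.15 kg steel ball runs along the 130 mm way, up to 44 mm either side of the middle, and knocks at the ends. Level, it stays put; tipped 30 degrees one way, then the other (long ends up and down), it runs end to end. Level again after each, the moment on the wrist differs by about 0.13 N m
- bay_c (a point): centre of the other outer bay (rack -y), likewise. In the two quiet cases nothing moves: level again after either tip, the moment on the wrist is the same (within 0.03 N m; average over 0.3 s). The cases' weights differ a little at random, which tells nothing. While tilted the reading also feels the gripper's own weight
- rack: fixed aluminium plate, 180 (its x) x 370 (its y) x 6 mm, with three black bays side by side along its y, 110 mm apart. Each bay has a steel end stop beyond either short end of its case (44 mm wide, 12 mm above the plate, 142 mm between the inner faces); the long sides are open. Origin: centre of its underside, on the bench
- mat: green hand-over mat with a paler middle, 160 x 160 x 2 mm, fixed on the bench; origin: centre of its underside
- tip_box: bystander: blue box of pipette tips, 85 x 125 x 60 mm; origin: centre of its underside; leave alone
- reagent: bystander: amber bottle with blue cap, 60 mm wide, 130 mm tall; origin: centre of its underside; leave alone
- dishes: bystander: stack of five petri dishes, 92 mm wide, 73 mm tall; origin: centre of its underside; leave alone
- beaker: bystander: glass beaker, 70 mm wide, 85 mm tall; origin: centre of its underside; leave alone
- tube_rack: bystander: orange rack of capped tubes, 60 x 140 x 61 mm; origin: centre of its underside; leave alone
There are look-alikes about, which are no part of the job. What is meant by the mat is not brown, and is the larger of those in its own colour.

How it is judged:
By the outcome, as a careful person would: the job done as asked, in the order asked, and still so for the second after the job is handed in, while the arm keeps its last pose, push and grip.
It also fails if it takes over 72 s, if anything falls off the work surface, if the arm or the gripper's body presses on something with over 40 N, if the wrist force passes 120 N, or if a joint passes its speed limit or range.

### The arm

A 7-joint arm with a two-finger parallel gripper is mounted at the origin on the work surface. World frame = base frame: x ahead of the robot, y to its left, z up, the work surface at z = 0. Lengths are in mm, angles in rad, forces in N, time in s.
With the tool pointing down it reaches from about 350 to 900 mm from the base axis. Payload 7.2 kg.
Tool frame: the origin (TCP) lies between the finger pads; the fingertips stand 14 mm ahead of it and the grasp point (between the pads) lies 5 mm behind it (bot.finger_overhang is the distance from the TCP to the fingertips, in mm); z points along the fingers, y is the line along which they close (so a half turn about z gives the same grasp; the last joint's range is limited). The gripper opens to 85 mm and grips with 20 to 120 N. Pads are 22 mm wide; open, the fingers measure 114 mm over their backs; the gripper's body (76 mm by 85 mm) begins 54 mm behind the grasp point. The pads swing forward as they close: fully open they stand 13 mm farther back than shut.
Start: joints at [-1.256, 0.411, -0.013, 1.596, 0.006, 1.134, -0.082], TCP at [233.459, 579.764, 217.297] pointing down, gripper open.
Joint ranges: [-2.95, 2.95], [-0.29, 1.99], [-1.47, 1.44], [0.14, 2.54], [-1.03, 4.17], [0.13, 1.85], [-2.86, 2.86]. Speed limits (rad/s): [2.39, 2.39, 3.01, 3.01, 3.14, 3.14, 3.14].

### API

Orientations are given as a unit quaternion [x, y, z, w].
In Python, from cell import sensors, viewer, ticket, bot gives the robot as it stands.
- The arm moves only by the tool move_arm, never from a script. Its argument "series" is text: rows parted by semicolons, each of 7 numbers parted by spaces: the turn, a rotation vector about the tool's x, y, z in degrees, then the shift along the tool's x, y, z in mm, then the closure, from 0 (fully open) to 1 (shut). In form: rx ry rz dx dy dz claw; .... A call has 1 to 12 rows; each row is the pose to reach, as a shift and turn from the pose commanded when the call began, along the tool's axes at that moment; what a row does not reach only later rows make up. A row lasts 1/8 s, in which the tool goes at most 62.5 mm and 10.7 degrees, less where a joint would pass 70% of its speed; a pose out of reach is approached as far as the arm can. A call with a gripper value outside its range is refused whole. The fingers move at their own pace and stop on an object; "newtons" is the grip in N (left out, the last holds). Time passes only in rows, so rows that repeat a pose let the fingers close. It gives the time, the measured TCP pose, the force, the opening and the grip force at its end, in the units of the state.
- sensors.observe(): the state, without advancing time (a new reading comes with each control period).
- viewer.camera(name): name is "side" or "top"; returns a dict with "frame" (400x640x3 uint8, blue, green, red), "range_z" (400x640 float32, mm along the optical axis (not along the pixel's ray), 0 where there is no reading), "fov_y" (degrees; the focal length in pixels is half the picture's height over the tangent of half this angle, whatever the lens; pixels are square), "cx", "cy" (the principal point, pixels), "R" (3x3) and "t" (3): a world point X has camera coordinates R X + t. Camera axes: x right, y down, z forward; pixel columns grow to the right and rows downward; lengths in mm; the calibration is good to about 2 mm. A picture is of the moment at which its call begins.
- ticket.sign_off(): hands the job in; it is judged then, once.
The state is a dict: "clock": time; "joint_positions": joint angles; "qvel": joint speeds; "joint_torque": joint torques, N m; "tool_pos": TCP position; "eef_rot": TCP orientation; "contact_force": force on the tool from outside, world axes, zero at the start; "torque": the same for the moment, N m; "opening": finger opening in mm; "grip_force": force on a finger pad.
Only numpy, scipy, OpenCV 4.12 (cv2) and the standard library are available. Lean on these libraries where they do the work, as an engineer would, in place of code of your own. Each camera call takes 0.05 s, during which the arm holds its last target. There are 200 camera calls.

## Working session

There is one attempt and no reset: what is moved stays moved. The work goes in short steps, Python scripts to look and compute and a tool call to move; the robot and the scene stay as the last step left them, time stands still between calls to the robot, and variables do not carry over. Pictures are saved under pics/ and viewed, at most 10 in all, crops included, and the job is handed in when it is done.

Besides the shell and the picture viewer there is one more tool, called after "Emit:" by a JSON object that holds its "api" and its "payload". move_arm: Moves the arm, as the interface text tells. Its arguments: {"type":"object","properties":{"series":{"type":"string"},"newtons":{"type":"number"}},"required":["series"]}

```bash
mkdir -p pics; ls; python3 - <<'E'
from cell import sensors, viewer
import cv2,numpy as np
np.set_printoptions(suppress=True,precision=3)
s=sensors.observe()
for k,v in s.items(): print(k,np.round(v,3))
for n in("top","side"):
    c=viewer.camera(n); cv2.imwrite(f"pics/{n}0.png",c["frame"]); np.savez(f"{n}0.npz",**c)
    print(n,c["fov_y"],c["cx"],c["cy"],c["R"],c["t"])
E
```

```text
pics
clock 0.0
joint_positions [-1.256  0.412 -0.013  1.597  0.006  1.134 -0.082]
qvel [-0.     0.001 -0.001 -0.002  0.     0.001 -0.   ]
joint_torque [  0.    -60.062   0.682 -29.941   0.014   0.011   0.   ]
tool_pos [233.29  579.251 216.431]
eef_rot [ 0.19   0.982 -0.001 -0.   ]
contact_force [-0.116  0.066  0.307]
torque [-0.017 -0.02  -0.005]
grip_force 0.0
opening 85.159
top 52.58150560730597 319.47317789632007 199.2163457363383 [[-0.022 -1.     0.004]
 [-0.99   0.021 -0.141]
 [ 0.141 -0.007 -0.99 ]] [-76.143 480.533 998.226]
side 49.205055050194126 314.3536953956083 200.21165431924655 [[ 0.803 -0.596  0.01 ]
 [-0.326 -0.453 -0.83 ]
 [ 0.499  0.663 -0.558]] [-459.74   161.275  925.507]
```

View pics/top0.png

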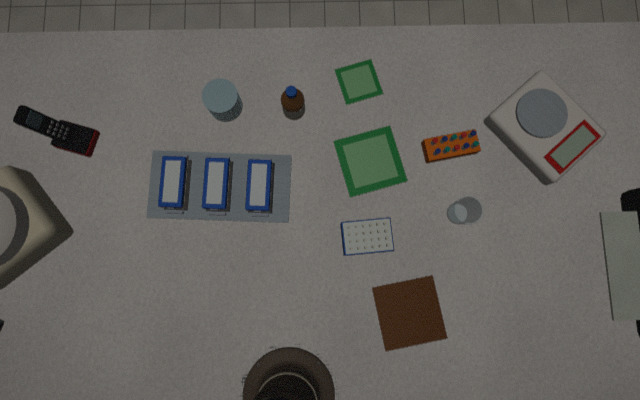

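View pics/side0.png

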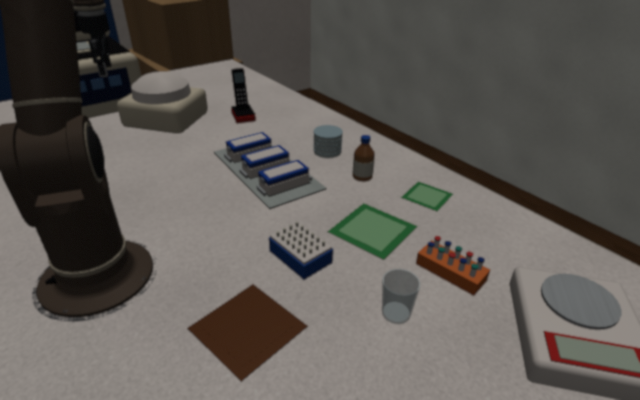

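The top view shows the rack around (220,187) with cases at (173,182), (216,184) and (260,186). The large green mat is at (370,160), with a small green look-alike at (358,82) and a brown one at (410,313). Next I'll measure them.

```bash
cat > h.py <<'E'
import numpy as np,cv2
def load(n): return dict(np.load(n))
def world(c):
    h,w=c["range_z"].shape; f=h/2/np.tan(np.radians(float(c["fov_y"]))/2)
    v,u=np.mgrid[:h,:w]; z=c["range_z"]
    P=np.stack([(u-c["cx"])/f*z,(v-c["cy"])/f*z,z],-1)
    return (P-c["t"])@c["R"]
def onplane(c,uv,z):
    f=200/np.tan(np.radians(float(c["fov_y"]))/2); uv=np.atleast_2d(uv).astype(float)
    d=np.c_[(uv-[c["cx"],c["cy"]])/f,np.ones(len(uv))]@c["R"]; o=-c["R"].T@c["t"]
    return o+d*((z-o[2])/d[:,2])[:,None]
def rect(P):
    (c,s,a)=cv2.minAreaRect(P[:,:2].astype(np.float32))
    if s[0]<s[1]: s=s[::-1]; a+=90
    return np.round(c,1),np.round(s,1),round((a+90)%180-90,2)
E
python3 - <<'E'
from h import *
for n in("top","side"):
    c=load(n+"0.npz"); W=world(c); f=c["frame"].astype(int); B,G,R=f[...,0],f[...,1],f[...,2]
    green=(G>R*1.3)&(G>B*1.15)
    num,L,st,ce=cv2.connectedComponentsWithStats(green.astype(np.uint8))
    for i in range(1,num):
        if st[i,4]>500:
            v,u=np.nonzero(L==i); print(n,"green",st[i],rect(onplane(c,np.c_[u,v],2)),"z",np.median(W[L==i][:,2]))
    hi=(np.abs(W[...,2]-56)<8)
    num,L,st,ce=cv2.connectedComponentsWithStats(hi.astype(np.uint8))
    for i in range(1,num):
        if st[i,4]>300:
            v,u=np.nonzero(L==i); z=np.median(W[L==i][:,2]); print(n,"hi",st[i],rect(onplane(c,np.c_[u,v],56)),"z",z, rect(W[L==i]))
    if n=="top":
        pl=(np.abs(W[...,2]-6)<3)&(B>R*1.06); pl[:, :130]=0; pl[:,310:]=0;pl[:130]=0;pl[240:]=0
        v,u=np.nonzero(cv2.morphologyEx(pl.astype(np.uint8),cv2.MORPH_OPEN,np.ones((5,5)))); print("rack",rect(onplane(c,np.c_[u,v],6)))
    # tallest stuff
        for nm,(x0,y0,x1,y1) in dict(dishes=(200,75,245,125),reagent=(278,82,308,120),tip=(335,212,400,260),beaker=(440,190,485,228),tubes=(418,122,484,166)).items():
            q=W[y0:y1,x0:x1].reshape(-1,3); q=q[(q[:,2]>30)&(q[:,2]<200)]; print(nm,rect(q),q[:,2].max())
E
```

```text
top green [ 335   60   48   45 1416] (array([ 808.2, -200.5]), array([106.5, 106.5]), 16.46) z 1.5895856126669963
top green [ 334  126   73   71 3465] (array([ 584.9, -223.3]), array([159.3, 159.3]), 14.74) z 2.459105713857607
top hi [ 490   70  117  113 4756] (array([ 655.8, -674.8]), array([237.1, 199.5]), 40.03) z 55.809808178641596 (array([ 657.9, -678.9]), array([238.8, 200.3]), 40.04)
top hi [ 158  156   29   53 1258] (array([527.7, 282.5]), array([132.6,  62.1]), -3.42) z 56.3228581964115 (array([529. , 283.8]), array([133.4,  60.6]), -3.15)
top hi [ 202  158   27   52 1245] (array([521.9, 174. ]), array([131.1,  61.2]), -3.25) z 56.472957883026474 (array([522.9, 174.9]), array([131.7,  61.2]), -3.79)
top hi [ 245  159   27   53 1235] (array([515.5,  66.4]), array([132.9,  60.6]), -3.2) z 56.518723558075266 (array([516.5,  66.9]), array([133.6,  60.3]), -3.24)
top hi [  0 168  66 117 475] (array([423.7, 611.3]), array([286.4, 141.2]), -3.64) z 55.98139140973044 (array([424. , 613.9]), array([288.2, 139.8]), -3.67)
top hi [ 599  188   41  133 2287] (array([ 330.1, -819. ]), arr
[... 1689 characters left out ...]
4 (array([521.9, 173.4]), array([134.3,  65. ]), -4.1)
side hi [258 160  51  24 637] (array([511.5,  61.2]), array([136.1,  73.3]), -4.9) z 56.241221122786875 (array([514.5,  67. ]), array([132.9,  66.7]), -4.19)
side hi [271 222  60  41 922] (array([ 377.5, -211. ]), array([119.3,  78.7]), -85.44) z 49.9149283599546 (array([ 381.8, -203.9]), array([119.6,  79.4]), -85.03)
side hi [ 54 248  74  36 470] (array([ -2.3, -46. ]), array([136.4,  65.2]), -2.46) z 55.78660083881364 (array([ -4.2, -41.2]), array([137.3,  61.9]), -5.85)
side hi [ 514  267  126  120 7891] (array([ 651.5, -680.7]), array([240.1, 197.6]), 40.05) z 55.794132809681976 (array([ 658.1, -679.5]), array([240.9, 198.3]), 39.9)
```

```bash
cat >> h.py <<'E'
from scipy.spatial.transform import Rotation as Ro
BAY=dict(a=(528.5,283.3),b=(522.4,174.6),c=(515.8,66.8),mat=(584.9,-222.5))
def delta(x,y,z,yaw):
    "row values from the measured pose to a downward pose whose tool y lies at angle yaw (deg)"
    from cell import sensors
    s=sensors.observe(); R0=Ro.from_quat(s["eef_rot"]); cs,sn=np.cos(np.radians(yaw)),np.sin(np.radians(yaw))
    R1=Ro.from_matrix(np.array([[-sn,cs,0],[cs,sn,0],[0,0,-1.]]))
    print("clock",round(s["clock"],2),"turn",np.round((R0.inv()*R1).as_rotvec(degrees=True),2),
      "shift",np.round(R0.inv().apply(np.array([x,y,z])-s["tool_pos"]),1),"q",np.round(s["joint_positions"],2),"open",round(s["opening"],1))
def moment(n=7):
    "mean moment over about 0.3 s, along the rack axes"
    from cell import sensors,viewer
    T=[];F=[]
    for _ in range(n): viewer.camera("top"); s=sensors.observe(); T.append(s["torque"]); F.append(s["contact_force"])
    T=np.array(T); Z=Ro.from_euler("z",3.3,degrees=True).as_matrix()
    print("clock",round(s["clock"],2),"M rack",np.round(Z@T.mean(0),3),"sd",np.round(T.std(0),3),"F",np.round(np.mean(F,0),2),"open",round(s["opening"],1))
E
python3 - <<'E'
from h import *
c=load("top0.npz");W=world(c);q=W[150:300,0:75].reshape(-1,3);q=q[q[:,2]>30];print("device",q.min(0),q.max(0))
from cell import bot; print(bot.finger_overhang)
delta(*BAY["a"],217,86.7)
E
```

```text
device [274.47933752 -78.77563829  30.00461886] [ 622.01108025  704.06601156 1056.28051018]
14.0
clock 0.1 turn [-9.000e-02 -1.000e-02 -1.863e+01] shift [-3.844e+02 -1.644e+02 -2.000e-01] q [-1.26  0.41 -0.01  1.6   0.01  1.13 -0.08] open 85.4
```

Emit:
{"api": "move_arm", "payload": {"series": "0 0 -10 -55 -23 0 0; 0 0 -18.6 -110 -47 0 0; 0 0 -18.6 -165 -70 0 0; 0 0 -18.6 -220 -94 0 0; 0 0 -18.6 -275 -118 0 0; 0 0 -18.6 -330 -141 0 0; 0 0 -18.6 -384 -164 0 0; 0 0 -18.6 -384 -164 50 0; 0 0 -18.6 -384 -164 95 0; 0 0 -18.6 -384 -164 95 0; 0 0 -18.6 -384 -164 95 0; 0 0 -18.6 -384 -164 95 0", "newtons": 70}}

```text
clock: 1.6
tool_pos: [529.5, 285.1, 124.5]
eef_rot: [0.029, 1.0, 0.001, 0.001]
contact_force: [0.6, 0.4, 0.8]
opening: 85.2
grip_force: 0.0
```

```bash
python3 -c "
from h import *
delta(*BAY['a'],26,86.7);moment(2)
from cell import viewer
cv2.imwrite('pics/side1.png',viewer.camera('side')['frame'])"
```

```text
clock 1.6 turn [ 0.12  0.16 -0.01] shift [ 1.2 -2.  98.5] q [-0.62  0.46  0.07  1.76 -0.04  0.92  0.97] open 85.2
clock 1.7 M rack [-0.037  0.048 -0.008] sd [0.003 0.055 0.032] F [-0.1   0.13  0.26] open 85.5
```

View pics/side1.png

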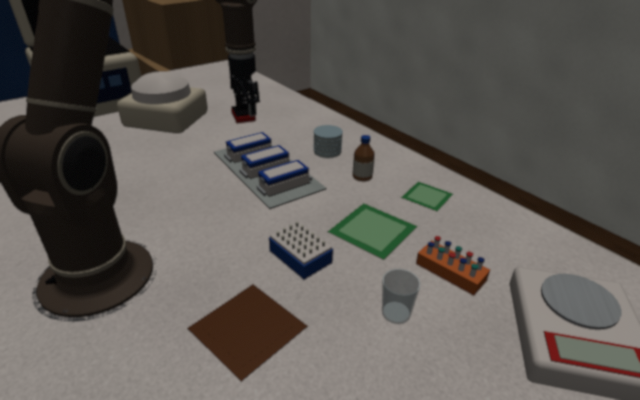

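The gripper sits at (244,115), where the TCP projects (247,123), directly over case a. I'll descend and grip.

Emit:
{"api": "move_arm", "payload": {"series": "0 0 0 1 -2 45 0; 0 0 0 1 -2 80 0; 0 0 0 1 -2 98 0; 0 0 0 1 -2 98 0; 0 0 0 1 -2 98 0; 0 0 0 1 -2 98 1; 0 0 0 1 -2 98 1; 0 0 0 1 -2 98 1; 0 0 0 1 -2 98 1; 0 0 0 1 -2 98 1; 0 0 0 1 -2 98 1; 0 0 0 1 -2 98 1", "newtons": 70}}

```text
clock: 3.25
tool_pos: [528.3, 283.3, 26.2]
eef_rot: [0.029, 1.0, 0.001, 0.001]
contact_force: [-1.1, 1.5, 8.2]
opening: 58.4
grip_force: 75.2
```

Gripped. I'll lift 150 mm and settle for a first reading.

Emit:
{"api": "move_arm", "payload": {"series": "0 0 0 0 0 -20 1; 0 0 0 0 0 -60 1; 0 0 0 0 0 -110 1; 0 0 0 0 0 -150 1; 0 0 0 0 0 -150 1; 0 8 0 0 0 -150 1; 0 18 0 0 0 -150 1; 0 26 0 0 0 -150 1; 0 32 0 0 0 -150 1; 0 32 0 0 0 -150 1; 0 32 0 0 0 -150 1; 0 32 0 0 0 -150 1"}}

```text
clock: 4.75
tool_pos: [526.8, 282.9, 175.1]
eef_rot: [0.027, 0.961, 0.008, -0.275]
contact_force: [-0.2, 0.6, -3.2]
opening: 58.1
grip_force: 77.7
```

```bash
python3 -c "
from h import *
delta(*BAY['a'],176,86.7)"
```

```text
clock 4.75 turn [  0.04 -31.88   0.05] shift [-1.   0.5 -1.7] q [-0.44  0.74  0.03  1.28 -0.26  1.63  1.15] open 58.1
```

Emit:
{"api": "move_arm", "payload": {"series": "0 -10 0 0 0 0 1; 0 -20 0 0 0 0 1; 0 -28 0 0 0 0 1; 0 -32 0 0 0 0 1; 0 -32 0 0 0 0 1; 0 -32 0 0 0 0 1; 0 -32 0 0 0 0 1"}}

```text
clock: 5.62
tool_pos: [527.9, 281.9, 174.1]
eef_rot: [0.03, 1.0, -0.0, -0.0]
contact_force: [-0.5, -0.5, -3.7]
opening: 57.7
grip_force: 77.6
```

```bash
python3 -c "
from h import *
moment();delta(*BAY['a'],176,86.7)"
```

```text
clock 5.97 M rack [-0.017  0.056 -0.002] sd [0.04  0.03  0.026] F [ 0.15  0.05 -4.12] open 58.1
clock 5.97 turn [-0.01 -0.03 -0.05] shift [-1.   1.2 -2. ] q [-0.64  0.4   0.09  1.72 -0.04  1.02  0.98] open 58.1
```

Emit:
{"api": "move_arm", "payload": {"series": "0 -10 0 0 0 0 1; 0 -20 0 0 0 0 1; 0 -28 0 0 0 0 1; 0 -32 0 0 0 0 1; 0 -32 0 0 0 0 1; 0 -32 0 0 0 0 1; 0 -24 0 0 0 0 1; 0 -14 0 0 0 0 1; 0 -4 0 0 0 0 1; 0 0 0 0 0 0 1; 0 0 0 0 0 0 1; 0 0 0 0 0 0 1"}}

```text
clock: 7.48
tool_pos: [527.5, 281.9, 174.0]
eef_rot: [0.029, 1.0, 0.0, 0.0]
contact_force: [-0.9, -0.3, -5.0]
opening: 58.1
grip_force: 77.7
```

```bash
python3 -c "
from h import *
moment();delta(*BAY['a'],176,86.7)"
```

```text
clock 7.83 M rack [-0.    -0.036 -0.013] sd [0.015 0.036 0.013] F [-0.1   0.29 -3.96] open 58.2
clock 7.83 turn [0.02 0.03 0.04] shift [-1.7  0.5 -1.4] q [-0.66  0.4   0.12  1.72 -0.05  1.02  0.99] open 58.2
```

A difference of 0.09 falls between the two expected values. I'll shake more and read again.

Emit:
{"api": "move_arm", "payload": {"series": "0 10 0 0 0 0 1; 0 20 0 0 0 0 1; 0 28 0 0 0 0 1; 0 32 0 0 0 0 1; 0 32 0 0 0 0 1; 0 32 0 0 0 0 1; 0 24 0 0 0 0 1; 0 14 0 0 0 0 1; 0 4 0 0 0 0 1; 0 0 0 0 0 0 1; 0 0 0 0 0 0 1; 0 0 0 0 0 0 1"}}

```text
clock: 9.32
tool_pos: [527.3, 282.5, 175.1]
eef_rot: [0.029, 1.0, 0.0, -0.0]
contact_force: [0.4, -0.0, -5.0]
opening: 58.0
grip_force: 77.7
```

```bash
python3 -c "
from h import *
moment(8)"
```

```text
clock 9.72 M rack [ 0.002  0.065 -0.004] sd [0.023 0.028 0.027] F [ 0.02 -0.33 -4.28] open 57.9
```

Emit:
{"api": "move_arm", "payload": {"series": "0 -10 0 0 0 0 1; 0 -20 0 0 0 0 1; 0 -28 0 0 0 0 1; 0 -32 0 0 0 0 1; 0 -32 0 0 0 0 1; 0 -32 0 0 0 0 1; 0 -24 0 0 0 0 1; 0 -14 0 0 0 0 1; 0 -4 0 0 0 0 1; 0 0 0 0 0 0 1; 0 0 0 0 0 0 1; 0 0 0 0 0 0 1"}}

```text
clock: 11.22
tool_pos: [527.4, 281.8, 173.9]
eef_rot: [0.029, 1.0, 0.0, 0.0]
contact_force: [0.5, -0.3, -3.6]
opening: 57.7
grip_force: 77.7
```

```bash
python3 -c "
from h import *
moment(8);delta(*BAY['a'],28,86.7)"
```

```text
clock 11.62 M rack [-0.016 -0.037  0.002] sd [0.033 0.019 0.018] F [-0.29  0.22 -4.56] open 58.3
clock 11.62 turn [0.02 0.02 0.04] shift [ -1.5   0.6 146.5] q [-0.69  0.4   0.16  1.72 -0.07  1.02  1.01] open 58.3
```

The difference repeats at about 0.10. I'll do one more round with a longer dwell and settle to confirm.

Emit:
{"api": "move_arm", "payload": {"series": "0 11 0 0 0 0 1; 0 21 0 0 0 0 1; 0 32 0 0 0 0 1; 0 35 0 0 0 0 1; 0 35 0 0 0 0 1; 0 35 0 0 0 0 1; 0 35 0 0 0 0 1; 0 35 0 0 0 0 1; 0 26 0 0 0 0 1; 0 16 0 0 0 0 1; 0 6 0 0 0 0 1; 0 0 0 0 0 0 1"}}

```text
clock: 13.12
tool_pos: [525.9, 283.2, 176.1]
eef_rot: [0.028, 1.0, 0.001, 0.002]
contact_force: [0.2, 0.6, -4.6]
opening: 58.0
grip_force: 77.8
```

```bash
python3 -c "
from h import *
moment(6);moment(12)"
```

```text
clock 13.43 M rack [-0.031  0.135 -0.024] sd [0.041 0.185 0.033] F [-0.52 -0.22 -4.23] open 57.6
clock 14.03 M rack [ 0.009  0.052 -0.002] sd [0.039 0.034 0.023] F [ 0.12  0.18 -4.1 ] open 57.9
```

Emit:
{"api": "move_arm", "payload": {"series": "0 -11 0 0 0 0 1; 0 -21 0 0 0 0 1; 0 -32 0 0 0 0 1; 0 -35 0 0 0 0 1; 0 -35 0 0 0 0 1; 0 -35 0 0 0 0 1; 0 -35 0 0 0 0 1; 0 -35 0 0 0 0 1; 0 -26 0 0 0 0 1; 0 -16 0 0 0 0 1; 0 -6 0 0 0 0 1; 0 0 0 0 0 0 1"}}

```text
clock: 15.52
tool_pos: [527.5, 283.4, 175.7]
eef_rot: [0.028, 1.0, 0.002, 0.011]
contact_force: [1.0, -1.0, -5.1]
opening: 57.8
grip_force: 77.8
```

```bash
python3 -c "
from h import *
moment(6);moment(12);delta(*BAY['mat'],220,86.7)
from cell import viewer
cv2.imwrite('pics/side2.png',viewer.camera('side')['frame'])"
```

```text
clock 15.82 M rack [ 0.005 -0.122 -0.015] sd [0.1   0.331 0.028] F [ 1.51 -0.54 -3.86] open 57.7
clock 16.43 M rack [ 0.005  0.017 -0.005] sd [0.034 0.025 0.024] F [-0.01 -0.02 -4.25] open 57.7
clock 16.43 turn [-0.08  1.63 -0.06] shift [ -88.4 -500.6  -42.5] q [-0.74  0.39  0.21  1.75 -0.07  0.99  1.  ] open 57.7
```

View pics/side2.png

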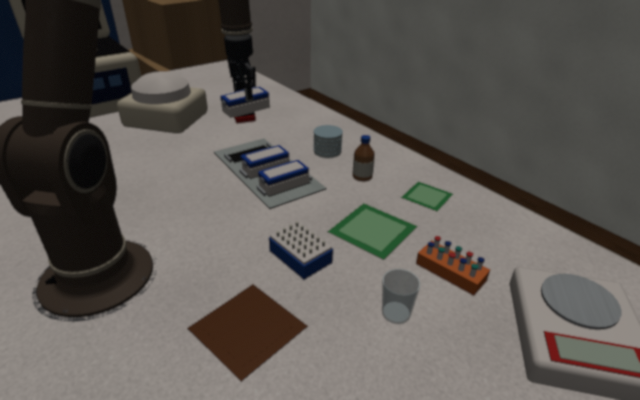

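The case is held at (246,100) and bay a is empty. The last round ended 1.6° short of level, because the last row was capped. I'll level it and re-read.

Emit:
{"api": "move_arm", "payload": {"series": "0 1.6 0 0 0 0 1; 0 1.6 0 0 0 0 1; 0 1.6 0 0 0 0 1"}}

```text
clock: 16.85
tool_pos: [527.5, 282.1, 174.1]
eef_rot: [0.03, 1.0, -0.001, 0.0]
contact_force: [-1.0, -0.3, -4.0]
opening: 57.7
grip_force: 77.8
```

```bash
python3 -c "
from h import *
moment(10);delta(*BAY['mat'],220,86.7)"
```

```text
clock 17.35 M rack [-0.001 -0.056  0.002] sd [0.016 0.022 0.039] F [-0.09 -0.19 -4.38] open 58.1
clock 17.35 turn [-0.07  0.02 -0.06] shift [ -87.2 -500.6  -45. ] q [-0.73  0.41  0.2   1.73 -0.09  1.02  1.02] open 58.1
```

The level readings are about +0.06 and −0.05 N m after opposite tips, and they repeat. Case a rattles, so I'll carry it to the mat.

Emit:
{"api": "move_arm", "payload": {"series": "0 0 0 -3 -15 -15 1; 0 0 0 -9 -50 -30 1; 0 0 0 -17 -97 -36 1; 0 0 0 -26 -147 -36 1; 0 0 0 -34 -197 -36 1; 0 0 0 -43 -247 -36 1; 0 0 0 -52 -297 -36 1; 0 0 0 -60 -347 -36 1; 0 0 0 -69 -397 -36 1; 0 0 0 -78 -445 -36 1; 0 0 0 -84 -480 -36 1; 0 0 0 -87 -500 -36 1"}}

```text
clock: 18.85
tool_pos: [584.0, -225.4, 212.0]
eef_rot: [0.031, 1.0, -0.001, 0.001]
contact_force: [0.7, -0.3, -3.4]
opening: 57.9
grip_force: 77.8
```

Emit:
{"api": "move_arm", "payload": {"series": "0 0 0 0 0 0 1; 0 0 0 0 0 0 1; 0 0 0 0 0 0 1; 0 0 0 0 0 0 1"}}

```text
clock: 19.35
tool_pos: [585.0, -220.8, 211.1]
eef_rot: [0.029, 1.0, -0.0, 0.0]
contact_force: [0.6, -0.8, -4.9]
opening: 57.7
grip_force: 77.8
```

```bash
python3 -c "
from h import *
delta(*BAY['mat'],211,86.7);moment(6)
from cell import viewer
c=viewer.camera('side');cv2.imwrite('pics/side3.png',c['frame'])
W=world(c);t=W[100:260,300:450].reshape(-1,3);t=t[(abs(t[:,2]-235)<6)&(abs(t[:,1]+222)<60)];print(t.shape,t.mean(0),rect(t))
cv2.imwrite('pics/top3.png',viewer.camera('top')['frame'])"
```

```text
clock 19.35 turn [-0.05  0.03  0.03] shift [-0.  -1.7  0.1] q [ 0.    0.43  0.39  1.63 -0.18  1.12  1.95] open 57.7
clock 19.65 M rack [-0.002 -0.063  0.003] sd [0.032 0.026 0.021] F [ 0.17 -0.09 -4.37] open 58.3
(513, 3) [ 566.278681   -233.13910594  237.17847748] (array([ 581.8, -221.6]), array([132. ,  83.7]), 7.27)
```

View pics/side3.png

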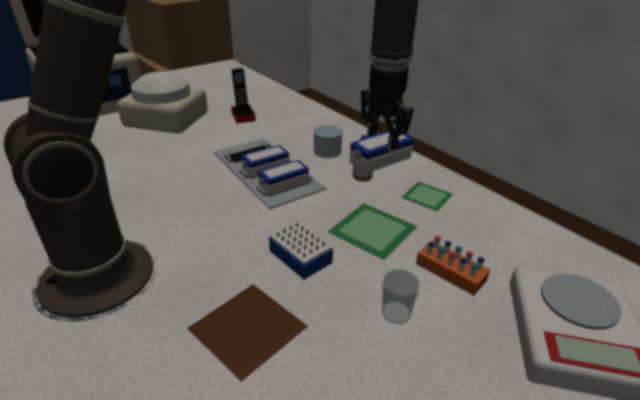

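View pics/top3.png

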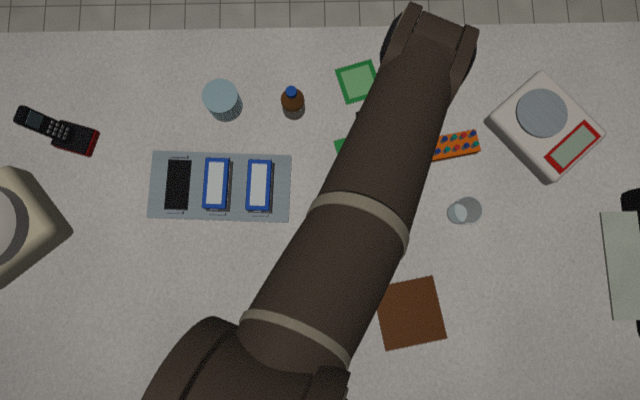

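The side view shows the case held level at (382,148) over the mat, and both views show everything else undisturbed. One last check: the lid's tilt.

```bash
python3 -c "
from h import *
from cell import viewer
c=viewer.camera('side');W=world(c)[130:165,345:415].reshape(-1,3)
t=W[(abs(W[:,2]-239)<9)&(abs(W[:,0]-585)<70)&(abs(W[:,1]+222)<35)]
for _ in range(4):
  A=np.c_[t[:,:2]-[585,-222],np.ones(len(t))];p=np.linalg.lstsq(A,t[:,2],rcond=None)[0];r=t[:,2]-A@p;t=t[abs(r)<2*r.std()+.3]
print(len(t),np.degrees(p[:2]),p[2],r.std())"
```

```text
646 [0.50764345 2.05153708] 240.98780474219248 1.523307219520055
```

```bash
python3 -c "
from cell import ticket
print(ticket.sign_off())"
```

```text
the job is handed in; nothing more can be done
None
```

The case from bay a rattles: its level moment shifted by about 0.1 N m after opposite tips, each time I checked. I handed the job in at about 20 s with it held level and still about 20 cm above the middle of the large green mat. The cases in bays b and c were never lifted, since the first one tested was the rattler.

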